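# Set the stock tags to match the jar bins

## Robot

A 6-joint arm with a two-finger parallel gripper is mounted at the origin on the work surface. World frame = base frame: x ahead of the robot, y to its left, z up, the work surface at z = 0. Lengths are in m, angles in degrees, forces in N, time in s.
With the tool pointing down it reaches from about 0.3 to 0.75 m from the base axis. Payload 8.5 kg.
Tool frame: the origin (TCP) lies at the very end of the fingers, on their centre line; the grasp point (between the pads) lies 19 mm behind it; x points along the fingers, y is the direction in which the jaws open and shut, and the axes are right-handed (so a half turn about x gives the same grasp; the last joint's range is limited). The gripper opens to 85 mm and grips with 20 to 120 N. Pads are 22 mm wide; open, the fingers measure 114 mm over their backs; the gripper's body (76 mm by 85 mm) begins 54 mm behind the grasp point. The pads swing forward as they close: fully open they stand 13 mm farther back than shut.
Start: joints at [54.357, 21.807, 74.336, -0, 83.858, -12.336], TCP at [0.218, 0.505, 0.231] pointing down, gripper open.
Joint ranges: [-178.18, 178.18], [-50.72, 133.34], [12.68, 142.11], [-81.47, 261.47], [9.98, 163.14], [-165.26, 165.26]. Speed limits (degrees/s): [136.94, 136.94, 180, 180, 180, 180].

## Interface

Orientations are given as [roll, pitch, yaw] about the fixed x, y, z axes, in that order (R = Rz(yaw) Ry(pitch) Rx(roll)).
In Python, from station import ctrl gives the robot as it stands. The module is installed in compiled form; this text tells all that it offers. Calls block until the motion is done:
- ctrl.move_pose(position, orientation): joint-space move of the TCP to a pose.
- ctrl.move_linear(position, velocity=0.15, ori=None): straight line of the TCP; ori=None keeps the orientation; velocity is the mean speed in m/s.
- ctrl.movej(angles): joint-space move.
- ctrl.open() and ctrl.clamp(newtons=None): open the fingers fully, or close them until they stop; newtons is the grip in N (None keeps the last).
- ctrl.wait(seconds).
- ctrl.solve_ik(position, orientation): joint angles nearest the present ones, or None.
- ctrl.capture(name): name is "side" or "top"; returns a dict with "image" (384x512x3 uint8, red, green, blue), "z_map" (384x512 float32, m along the optical axis (not along the pixel's ray), 0 where there is no reading), "mtx" (3x3 intrinsics, pixels), "dist_coeffs" ([k1, k2, p1, p2, k3] as OpenCV has them; the pictures are not rectified), "extrinsics" (4x4, takes a point from camera to world coordinates). Camera axes: x right, y down, z forward; pixel columns grow to the right and rows downward; lengths in m; the calibration is good to about 2 mm. A picture is of the moment at which its call begins.
A pose or a line that the arm cannot do raises ctrl.IKError and nothing moves.
- ctrl.job_done(): hands the job in, once; it reports no verdict.
Readings, each from a call of its own:
- ctrl.get_t(): time.
- ctrl.get_q(): joint angles.
- ctrl.get_joint_velocities(): joint speeds.
- ctrl.get_joint_torque(): joint torques, N m.
- ctrl.get_ee_pos(): TCP position.
- ctrl.get_tcp_rot(): TCP orientation.
- ctrl.get_ft_force(): force on the tool from outside, world axes, zero at the start.
- ctrl.get_torque(): the same for the moment, N m.
- ctrl.get_grip_width(): opening from 0.0 (shut) to 1.0 (fully open).
Only numpy, scipy, OpenCV 4.12 (cv2) and the standard library are available. Lean on these libraries where they do the work, as an engineer would, in place of code of your own. Each camera call takes 0.05 s, during which the arm holds its last target. There are 200 camera calls.

## Task

Tip the hinged tags on the stock board by pushing them gently with a fingertip, so that the tags of the two full bins (four jars each) show the round disc, leaning over their bins, and the tags of the bin with one jar and the empty bin show the long bar, leaning away from the bins. Each tag ends fully down against its stop; pick nothing up and leave the jars, the cup, the stamp and the tin where they stand.

Things in the scene. Friction and masses are not known exactly. Their poses are not given: they have to be found in the camera images.
- tag1 (a joint): angle of hinged tag 1. 0 = at its stop, leaning 35 deg from upright to bracket -x (away from the bins), bar face up: reorder. 1.22 rad = at its other stop, leaning 35 deg to bracket +x, over its bin, disc face up: full. About 40 g, swings freely on a level hinge along bracket y; past upright it falls to the other stop by itself within a second. Which bin it stands at changes
- bracket1: fixed steel bracket of tag 1, origin on the rail's top 12 mm below the hinge line; x points to the bins, y along the rail; its cheeks end 8 mm above the hinge. The tag is a pale wood plate 60 mm wide, 6 mm thick, reaching 74 mm from the hinge, with a rounded 8 mm edge; at rest its edge is 57 mm above and 40 mm to one side of the hinge; fully upright 74 mm above
- tag2 (a joint): angle of hinged tag 2. 0 = at its stop, leaning 35 deg from upright to bracket -x (away from the bins), bar face up: reorder. 1.22 rad = at its other stop, leaning 35 deg to bracket +x, over its bin, disc face up: full. About 40 g, swings freely on a level hinge along bracket y; past upright it falls to the other stop by itself within a second. Which bin it stands at changes
- bracket2: fixed steel bracket of tag 2, origin on the rail's top 12 mm below the hinge line; x points to the bins, y along the rail; its cheeks end 8 mm above the hinge. The tag is a pale wood plate 60 mm wide, 6 mm thick, reaching 74 mm from the hinge, with a rounded 8 mm edge; at rest its edge is 57 mm above and 40 mm to one side of the hinge; fully upright 74 mm above
- tag3 (a joint): angle of hinged tag 3. 0 = at its stop, leaning 35 deg from upright to bracket -x (away from the bins), bar face up: reorder. 1.22 rad = at its other stop, leaning 35 deg to bracket +x, over its bin, disc face up: full. About 40 g, swings freely on a level hinge along bracket y; past upright it falls to the other stop by itself within a second. Which bin it stands at changes
- bracket3: fixed steel bracket of tag 3, origin on the rail's top 12 mm below the hinge line; x points to the bins, y along the rail; its cheeks end 8 mm above the hinge. The tag is a pale wood plate 60 mm wide, 6 mm thick, reaching 74 mm from the hinge, with a rounded 8 mm edge; at rest its edge is 57 mm above and 40 mm to one side of the hinge; fully upright 74 mm above
- tag4 (a joint): angle of hinged tag 4. 0 = at its stop, leaning 35 deg from upright to bracket -x (away from the bins), bar face up: reorder. 1.22 rad = at its other stop, leaning 35 deg to bracket +x, over its bin, disc face up: full. About 40 g, swings freely on a level hinge along bracket y; past upright it falls to the other stop by itself within a second. Which bin it stands at changes
- bracket4: fixed steel bracket of tag 4, origin on the rail's top 12 mm below the hinge line; x points to the bins, y along the rail; its cheeks end 8 mm above the hinge. The tag is a pale wood plate 60 mm wide, 6 mm thick, reaching 74 mm from the hinge, with a rounded 8 mm edge; at rest its edge is 57 mm above and 40 mm to one side of the hinge; fully upright 74 mm above
- bin_full1_spot (a point): point on the board's rail 12 mm above its top, in front of a full bin: four jars (2 x 2). The bracket of this bin's tag stands right here; places are 110 mm apart. Rail: fixed, wooden, 470 x 30 mm, 90 mm high. Bin: fixed bamboo-banded open box 125 x 100 x 45 mm, centre 100 mm along x from here; its jars top out 83 mm above the counter
- bin_full2_spot (a point): point on the board's rail 12 mm above its top, in front of the other full bin: four jars (2 x 2). The bracket of this bin's tag stands right here; places are 110 mm apart. Rail: fixed, wooden, 470 x 30 mm, 90 mm high. Bin: fixed bamboo-banded open box 125 x 100 x 45 mm, centre 100 mm along x from here; its jars top out 83 mm above the counter
- bin_low_spot (a point): point on the board's rail 12 mm above its top, in front of a bin that is not full: a single jar left. The bracket of this bin's tag stands right here; places are 110 mm apart. Rail: fixed, wooden, 470 x 30 mm, 90 mm high. Bin: fixed bamboo-banded open box 125 x 100 x 45 mm, centre 100 mm along x from here; its jars top out 83 mm above the counter
- bin_empty_spot (a point): point on the board's rail 12 mm above its top, in front of a bin that is not full: empty. The bracket of this bin's tag stands right here; places are 110 mm apart. Rail: fixed, wooden, 470 x 30 mm, 90 mm high. Bin: fixed bamboo-banded open box 125 x 100 x 45 mm, centre 100 mm along x from here; its jars top out 83 mm above the counter
- jar1: loose glass jar with black lid, 39 mm wide, 66 mm high, 90 g, standing in bin_full1; origin at the centre of its underside. Leave alone
- jar2: loose glass jar with black lid, 39 mm wide, 66 mm high, 90 g, standing in bin_full1; origin at the centre of its underside. Leave alone
- jar3: loose glass jar with black lid, 39 mm wide, 66 mm high, 90 g, standing in bin_full1; origin at the centre of its underside. Leave alone
- jar4: loose glass jar with black lid, 39 mm wide, 66 mm high, 90 g, standing in bin_full1; origin at the centre of its underside. Leave alone
- jar5: loose glass jar with black lid, 39 mm wide, 66 mm high, 90 g, standing in bin_full2; origin at the centre of its underside. Leave alone
- jar6: loose glass jar with black lid, 39 mm wide, 66 mm high, 90 g, standing in bin_full2; origin at the centre of its underside. Leave alone
- jar7: loose glass jar with black lid, 39 mm wide, 66 mm high, 90 g, standing in bin_full2; origin at the centre of its underside. Leave alone
- jar8: loose glass jar with black lid, 39 mm wide, 66 mm high, 90 g, standing in bin_full2; origin at the centre of its underside. Leave alone
- jar9: loose glass jar with black lid, 39 mm wide, 66 mm high, 90 g, standing in bin_low; origin at the centre of its underside. Leave alone
- stamp: loose wooden hand stamp, 40 mm wide, 77 mm high, standing on the counter on the robot's side of the rail; origin at the centre of its underside. Leave alone
- cup: loose white tea cup, 72 mm wide, 75 mm high, on the counter on the robot's side of the rail; origin at the centre of its underside. Leave alone
- tin: loose flat metal tin, 58 x 88 mm, 50 mm high, on the counter on the robot's side of the rail; origin at the centre of its underside. Leave alone

How it is judged (in metres and radians):
At the end, for the whole second after the job is handed in: Each tag in front of a full bin reads above 1.12 rad (disc up) and each tag in front of the other two bins reads below 0.1 rad (bar up) ((((horizontal distance between bracket1 and bin_full1_spot below 0.03 m or horizontal distance between bracket1 and bin_full2_spot below 0.03 m) and value of joint tag1 above 1.12 rad) or ((horizontal distance between bracket1 and bin_low_spot below 0.03 m or horizontal distance between bracket1 and bin_empty_spot below 0.03 m) and value of joint tag1 below 0.1 rad)) and (((horizontal distance between bracket2 and bin_full1_spot below 0.03 m or horizontal distance between bracket2 and bin_full2_spot below 0.03 m) and value of joint tag2 above 1.12 rad) or ((horizontal distance between bracket2 and bin_low_spot below 0.03 m or horizontal distance between bracket2 and bin_empty_spot below 0.03 m) and value of joint tag2 below 0.1 rad)) and (((horizontal distance between bracket3 and bin_full1_spot below 0.03 m or horizontal distance between bracket3 and bin_full2_spot below 0.03 m) and value of joint tag3 above 1.12 rad) or ((horizontal distance between bracket3 and bin_low_spot below 0.03 m or horizontal distance between bracket3 and bin_empty_spot below 0.03 m) and value of joint tag3 below 0.1 rad)) and (((horizontal distance between bracket4 and bin_full1_spot below 0.03 m or horizontal distance between bracket4 and bin_full2_spot below 0.03 m) and value of joint tag4 above 1.12 rad) or ((horizontal distance between bracket4 and bin_low_spot below 0.03 m or horizontal distance between bracket4 and bin_empty_spot below 0.03 m) and value of joint tag4 below 0.1 rad))); the robot touches nothing.
It fails at once if a jar is lifted, carried or shoved more than 20 mm (distance of any of jar1, jar2, jar3, jar4, jar5, jar6, jar7, jar8, jar9 from where it was at the start of the episode above 0.02 m).
It fails at once if the stamp, cup or tin is lifted, carried or shoved more than 20 mm (distance of any of stamp, cup, tin from where it was at the start of the episode above 0.02 m).
It fails at once if a tag or its bracket is pushed with more than 20 N (contact force between the fingers and bracket1 above 20 N or contact force between the fingers and bracket2 above 20 N or contact force between the fingers and bracket3 above 20 N or contact force between the fingers and bracket4 above 20 N).
It also fails if it takes over 43 s, if anything falls off the work surface, if the arm or the gripper's body presses on something with over 40 N, if the wrist force passes 120 N, or if a joint passes its speed limit or range.

## Working session

There is one attempt and no reset: what is moved stays moved. The work goes in short steps, each a Python script; the robot and the scene stay as the last script left them, time stands still between calls to the robot, and variables do not carry over. Pictures are saved under pics/ and viewed, on a budget of 10 in all, crops included, one or two more only if the job needs it, and the job is handed in when it is done.

```bash
mkdir -p pics; cat > h.py <<'E'
import numpy as np, cv2
from station import ctrl
def cap(n,save=None):
    c=ctrl.capture(n)
    if save: cv2.imwrite('pics/'+save,c['image'][:,:,::-1])
    return c
def cloud(c):
    h,w=c['z_map'].shape
    v,u=np.mgrid[:h,:w]
    p=cv2.undistortPoints(np.stack([u,v],-1).reshape(-1,1,2).astype(float),c['mtx'],c['dist_coeffs']).reshape(h,w,2)
    z=c['z_map'][...,None]
    P=np.concatenate([p*z,z],-1)@c['extrinsics'][:3,:3].T+c['extrinsics'][:3,3]
    P[c['z_map']==0]=np.nan
    return P
E
python3 - <<'E'
from h import *
for n in('side','top'):
    c=cap(n,n+'0.png'); np.savez(n+'0.npz',**c); P=cloud(c)
    print(n,c['extrinsics'].round(3).tolist(),np.nanmin(P,(0,1)),np.nanmax(P,(0,1)))
print(ctrl.get_t())
E
```

```text
side [[-0.945, -0.222, 0.24, 0.398], [-0.327, 0.685, -0.651, 0.447], [-0.019, -0.694, -0.72, 0.592], [0.0, 0.0, 0.0, 1.0]] [-0.55888768 -2.33484436 -0.7251631 ] [1.69251287 0.45391048 0.25076487]
top [[-0.017, -0.991, 0.132, 0.464], [-1.0, 0.015, -0.015, 0.008], [0.012, -0.132, -0.991, 0.928], [0.0, 0.0, 0.0, 1.0]] [ 0.18412048 -1.11589501 -0.764589  ] [1.51671971 1.02778482 0.16843831]
0.1
```

```bash
python3 -c "
import cv2,numpy as np
cv2.imwrite('pics/both.png',np.vstack([cv2.imread('pics/side0.png')[:300],cv2.imread('pics/top0.png')[:300]]))" ; ls pics
```

```text
both.png
side0.png
top0.png
```

View pics/side0.png

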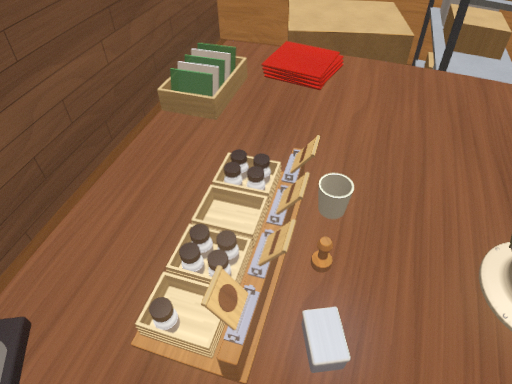

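View pics/top0.png

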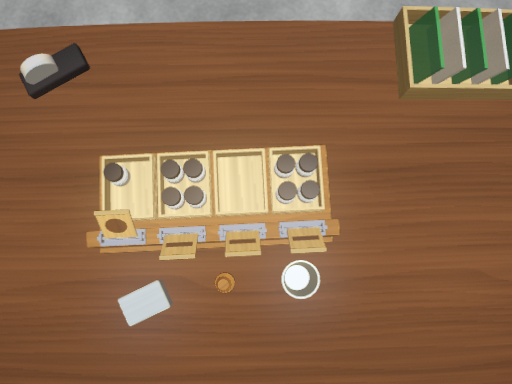

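The views show, from left (+y) to right in the top image:

| Bin | Tag column (px) | Tag now | Action |
|---|---|---|---|
| Low | ~118 | Disc | Tip to bar |
| Full | ~180 | Bar | Tip to disc |
| Empty | ~242 | Bar | Leave, already right |
| Full | ~306 | Bar | Tip to disc |

Brackets lie at rows 229–237. The tin is at (144,303), the stamp at (225,283) and the cup at (300,280). Next I'll measure the tags from both depth clouds.

```bash
cat > m.py <<'E'
from h import *
def meas(tag):
  for n in('side','top'):
    c=dict(np.load(n+tag+'.npz')); P=cloud(c).reshape(-1,3); C=c['image'].reshape(-1,3).astype(int)
    ok=np.isfinite(P[:,0])&(P[:,0]>.25)&(P[:,0]<.75)&(abs(P[:,1])<.35); P=P[ok];C=C[ok]
    # brackets: grey-bluish, z .085-.12
    g=(C[:,2]>C[:,0]-5)&(P[:,2]>.085)&(P[:,2]<.125)&(C.sum(1)>250)
    t=(P[:,2]>.128)&(P[:,2]<.2)
    for nm,m in(('brk',g),('tag',t)):
        Q=P[m]; o=np.argsort(Q[:,1]); Q=Q[o]
        for s in np.split(Q,np.where(np.diff(Q[:,1])>.012)[0]+1):
            if len(s)>25: print(n,nm,len(s),'min',np.percentile(s,2,0).round(3),'med',np.median(s,0).round(3),'max',np.percentile(s,98,0).round(3))
if __name__=='__main__': 
  meas('0')
  c=dict(np.load('top0.npz'));P=cloud(c)
  for u,v in [(92,240),(152,238),(212,236),(273,233),(335,229),(123,237),(182,235),(242,232),(302,229),(300,262),(225,283),(144,303),(115,173),(193,169),(307,163)]: print(u,v,P[v,u].round(3))
E
python3 m.py
```

```text
side brk 181 min [ 0.496 -0.126  0.093] med [ 0.516 -0.076  0.095] max [ 0.524 -0.047  0.111]
side brk 235 min [ 0.492 -0.017  0.093] med [0.512 0.036 0.095] max [0.519 0.063 0.111]
side brk 328 min [0.488 0.092 0.093] med [0.509 0.147 0.095] max [0.516 0.172 0.112]
side brk 566 min [0.485 0.201 0.093] med [0.493 0.247 0.095] max [0.509 0.281 0.112]
side tag 311 min [ 0.466 -0.118  0.131] med [ 0.479 -0.082  0.151] max [ 0.494 -0.06   0.165]
side tag 420 min [ 0.463 -0.008  0.129] med [0.476 0.027 0.151] max [0.491 0.051 0.165]
side tag 579 min [0.459 0.102 0.13 ] med [0.472 0.135 0.151] max [0.488 0.16  0.165]
side tag 1180 min [0.511 0.213 0.129] med [0.526 0.244 0.149] max [0.541 0.271 0.165]
top brk 359 min [ 0.497 -0.13   0.092] med [ 0.516 -0.087  0.095] max [ 0.523 -0.05   0.112]
top brk 360 min [ 0.494 -0.021  0.092] med [0.512 0.02  0.095] max [0.519 0.06  0.112]
top brk 350 min [0.491 0.089 0.092] med [0.508 0.126 0.095] max [0.515 0.17  0.112]
top brk 375 min [0.484 0.199 0.092] med [0.493 0.237 0.095] max [0.511 0.279 0.112]
top tag 602 min [ 0.466 -0.12   0.129] med [ 0.48  -0.091  0.151] max [ 0.495 -0.063  0.166]
top tag 614 min [ 0.463 -0.01   0.129] med [0.476 0.019 0.15 ] max [0.492 0.047 0.165]
top tag 622 min [0.458 0.099 0.129] med [0.473 0.128 0.151] max [0.487 0.158 0.166]
top tag 684 min [0.511 0.21  0.129] med [0.527 0.239 0.149] max [0.542 0.269 0.165]
92 240 [0.494 0.298 0.089]
152 238 [0.496 0.186 0.091]
212 236 [0.498 0.075 0.09 ]
273 233 [ 0.502 -0.037  0.093]
335 229 [ 0.507 -0.152  0.089]
123 237 [0.498 0.235 0.108]
182 235 [0.5   0.127 0.114]
242 232 [0.504 0.02  0.114]
302 229 [ 0.507 -0.088  0.112]
300 262 [ 0.448 -0.088  0.066]
225 283 [0.412 0.053 0.076]
144 303 [0.374 0.209 0.049]
115 173 [0.62  0.26  0.082]
193 169 [0.624 0.11  0.088]
307 163 [ 0.634 -0.105  0.081]
```

Both views agree. The tag edges are at z≈0.165, the hinges at z≈0.102, and the pitch is 110 mm. The hinge positions (x, y) are low (0.498, 0.240), full (0.5035, 0.129), empty (already right) and full (0.510, −0.091), with the board yawed about 2°. I'll start with the low tag, pushing from the bin side.

```bash
cat > push.py <<'E'
from h import *
yaw=2.0; O=[0,90,yaw]; d=np.array([np.cos(np.radians(yaw)),np.sin(np.radians(yaw)),0])
def push(h,s):  # s=+1 push to bins
    h=np.array([*h,.145]); a=h-s*.085*d; up=np.array([0,0,.09])
    ctrl.move_pose(list(a+up),O); ctrl.move_linear(list(a),.12)
    for k in np.linspace(-.055,.003,8):
        ctrl.move_linear(list(h+s*k*d),.05); f=np.array(ctrl.get_ft_force()); print(round(k,3),f.round(1))
        if np.linalg.norm(f)>12: print('STOP'); break
    ctrl.move_linear(list(a),.12); ctrl.move_linear(list(a+up),.15); print(ctrl.get_t())
E
python3 - <<'E'
from push import *
ctrl.clamp(20); print(ctrl.get_ft_force(),ctrl.get_grip_width())
push((.498,.240),-1)
ctrl.move_pose([.35,.24,.26],O)
np.savez('top1.npz',**cap('top','top1.png'))
E
python3 -c "import m;m.meas" 
```

```text
[-0.27358703 -1.00761545  0.09594244] -0.004214952653774357
-0.055 [-0.2  0.   0.3]
-0.047 [-0.9 -0.5  0.2]
-0.038 [-0.5  0.4  0.9]
-0.03 [0.6 0.5 0.9]
-0.022 [-1.1 -0.  -0.6]
-0.014 [-0.6  0.7 -0.2]
-0.005 [ 0.2  0.4 -0.5]
0.003 [ 0.8  0.6 -0.2]
8.0167
```

View pics/top1.png

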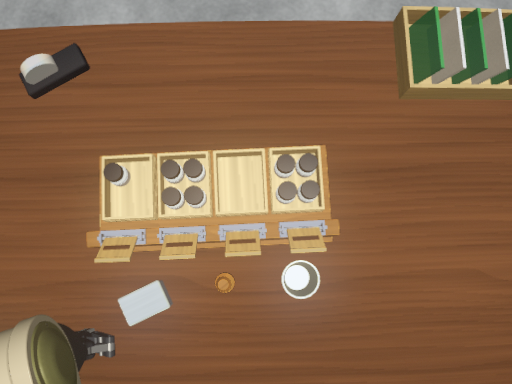

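The low bin's tag at (116,250) now leans away from its bin, in line with the others, and the jars, cup, stamp and tin haven't moved. Next are the two full-bin tags.

```bash
python3 - <<'E'
from push import *
push((.5035,.129),1)
push((.510,-.091),1)
ctrl.move_pose([.35,-.25,.28],O); ctrl.wait(.5)
for n in('top','side'): np.savez(n+'2.npz',**cap(n,n+'2.png'))
import m; m.meas('2'); print(ctrl.get_t())
E
```

```text
-0.055 [-0.4 -0.6  0. ]
-0.047 [-0.6 -0.1  0.8]
-0.038 [-0.1  1.  -0.6]
-0.03 [-0.4 -0.  -0.6]
-0.022 [-0.4 -0.6 -0.2]
-0.014 [ 0.2 -0.3  0. ]
-0.005 [-0.7  0.4 -0.1]
0.003 [-0.6  0.1  0.2]
15.1
-0.055 [ 0.5 -0.3  0.3]
-0.047 [-0.1 -1.4 -0.1]
-0.038 [-0.1  1.4  1.2]
-0.03 [0.  0.5 0.7]
-0.022 [-0.2  0.5 -0.2]
-0.014 [-0.1 -0.2  0.2]
-0.005 [ 0.3 -0.4  0.2]
0.003 [-0.5 -0.3 -0.6]
21.4833
side brk 204 min [ 0.497 -0.126  0.093] med [ 0.504 -0.082  0.095] max [ 0.521 -0.048  0.111]
side brk 232 min [ 0.492 -0.016  0.093] med [0.512 0.036 0.095] max [0.519 0.063 0.111]
side brk 395 min [0.488 0.091 0.093] med [0.496 0.137 0.095] max [0.513 0.172 0.112]
side brk 452 min [0.485 0.202 0.093] med [0.505 0.255 0.095] max [0.512 0.281 0.112]
side tag 435 min [ 0.523 -0.117  0.129] med [ 0.538 -0.082  0.149] max [ 0.553 -0.058  0.165]
side tag 415 min [ 0.463 -0.008  0.131] med [0.476 0.027 0.151] max [0.491 0.05  0.165]
side tag 1448 min [0.25  0.105 0.129] med [0.52  0.141 0.151] max [0.544 0.166 0.179]
side tag 850 min [0.455 0.211 0.131] med [0.468 0.243 0.152] max [0.484 0.269 0.165]
top brk 374 min [ 0.496 -0.13   0.092] med [ 0.504 -0.088  0.095] max [ 0.522 -0.049  0.111]
top brk 360 min [ 0.494 -0.021  0.092] med [0.512 0.02  0.095] max [0.519 0.06  0.112]
top brk 376 min [0.488 0.089 0.092] med [0.497 0.126 0.095] max [0.515 0.17  0.112]
top brk 328 min [0.487 0.199 0.092] med [0.504 0.235 0.095] max [0.511 0.278 0.112]
top tag 682 min [ 0.523 -0.118  0.129] med [ 0.538 -0.089  0.149] max [ 0.553 -0.06   0.165]
top tag 613 min [ 0.463 -0.01   0.129] med [0.476 0.019 0.15 ] max [0.492 0.047 0.166]
top tag 958 min [0.253 0.102 0.129] med [0.525 0.13  0.149] max [0.545 0.16  0.167]
top tag 597 min [0.455 0.209 0.129] med [0.469 0.237 0.15 ] max [0.483 0.267 0.165]
22.8333
```

View pics/top2.png

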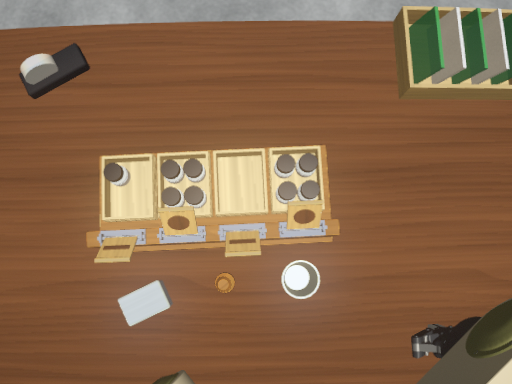

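View pics/side2.png

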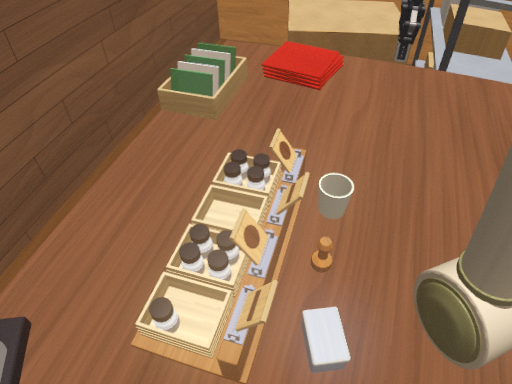

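Both views show discs over the two full bins, at (179,222) and (304,216) in the top image, and bars at the low bin (116,250) and the empty bin (242,243). Nothing else has moved and the arm is clear.

```bash
python3 -c "
from station import ctrl
ctrl.job_done()"
```

```text
the job is handed in; nothing more can be done
```

The job is handed in with all four tags showing the correct face; the station gives no verdict. With the gripper shut, I tipped the one-jar bin's tag away from its bin and both full bins' tags over theirs. The empty bin's tag already showed the bar, so I left it alone.

- **Tags:** in the last pictures from both cameras, the discs are up at the two full bins and the bars at the other two. The tag edges are at z≈0.165 m, about 40 mm to the correct side of the hinge, which matches the tags resting on their stops.
- **Forces:** wrist readings sampled along each push stayed under about 2 N, which is mostly noise. Contact force on the tags and brackets wasn't measured directly.
- **Other objects:** the jars, cup, stamp and tin look unmoved in the pictures, though I didn't measure their positions again. The arm is parked clear of everything.
- **Time:** about 23 s of the 43 s allowed.

No check failed. The one odd reading was a few stray points (x≈0.25 m) in the measurement of the full-bin tag at y≈0.13 m; those were the arm itself in view.

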